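# Load a coupon plate on the inspection slide and hold it at the detent

## Task

Take only the top plate from the pile and lay it flat in the pocket of the slide, leaving the other plates piled up. Then grip the slide by its upright tab and slide it along its rails towards the sensor until the spring ball clicks into the notch of the detent bar, without pushing on past the notch, and finish there with the tab still gripped and the slide at rest in the notch. Leave the vial, the solvent bottle and the caliper where they are.

Things in the scene. Friction and masses are not known exactly. Their poses are not given: they have to be found in the camera images.
- stage: Fixed inspection stage: grey base slab 130 x 280 x 12 mm with two steel rails along its y axis. Origin: on the bench under the midpoint between the rails; the slab reaches from x = -50 to +80 mm and y = -140 to +140 mm in its own frame, z up.
- carriage: The slide: aluminium plate 72 mm (x) x 130 mm (y) x 9 mm on the rails, with the pocket, the tab and the spring ball. Origin: 9 mm under the pocket's centre; axes parallel to the stage's. It starts near the stage's +y end and slides only along the stage's y, 125 mm in all; the drag is about 1 to 2 N. The tab is at its +y end, so it travels tab last.
- pocket (a point): Centre of the floor of the slide's pocket, 30 mm above the bench, moving with the slide; axes parallel to the stage's. The pocket is 48 mm (x) x 74 mm (y), 2 mm clear all round a plate. Its rim stands 5 mm high at both y ends and at the corners; the middle 50 mm of both long sides is open for fingers. The slide is 72 mm wide, from 44 mm at -y of this point to 86 mm at +y.
- tab (a point): Middle of the slide's upright black tab, 30 mm (stage x) x 12 mm (stage y) x 32 mm high, 74 mm on the +y side of the pocket's centre. This point is 46 mm above the bench, the tab's top 62 mm. It moves with the slide.
- ball (a point): Point on top of the slide's edge (30 mm above the bench) right over the centre of the spring ball, a 12 mm steel ball that sticks 6 mm out of the middle of the slide's +x side and rides along the detent bar. Axes parallel to the stage's.
- notch (a point): Where ball lies when the ball sits in the notch, a 9 mm wide gap in the detent bar beside the sensor. At the start it lies 45 to 105 mm further to the stage's -y than the ball; the place differs from run to run. From about 4 mm before the notch the ball pulls the slide in with up to 5 N; pushing it on out takes about 10 N.
- detent_bar: Fixed steel bar along the stage at +x of the slide (42 mm from the slide's centre line), top 30 mm above the bench, with the single notch, and behind the notch a black sensor block 28 mm wide, top 52 mm above the bench, 67 mm and more from the centre line. Origin: on the base slab, on the slide's centre line, level with the notch.
- plate_3: Top plate of the pile of three equal aluminium coupon plates, each 44 mm (x) x 70 mm (y) x 8 mm with small dark round marks on top, about 66 g. Origin: centre of its underside, at first 16 mm above the bench. It goes in the pocket with its long side along the stage's y; either way round will do.
- plate_2: Middle plate of the pile, underside 8 mm above the bench.
- plate_1: Bottom plate of the pile, on the bench.
- vial: Small brown vial with a dark cap, 25 x 25 x 51 mm, standing; origin under its centre. To be left alone.
- bottle: Blue solvent bottle, 64 x 64 x 109 mm, standing; origin under its centre. To be left alone.
- caliper: Caliper lying near the front of the bench, 227 mm long (y) x 76 x 18 mm; origin under its middle. To be left alone.
Things that resemble listed ones, but are neither listed nor needed, are in the scene too. What is shaped like the plate_3 but green or orange is not meant.

How it is judged:
On the way, in this order (a step that is already met when the one before it is completed fails the run):
1. the top plate lies flat in the pocket, let go, with the slide still short of the notch (x of plate_3 in the frame of pocket between -0.0035 and 0.0035 m and y of plate_3 in the frame of pocket between -0.0035 and 0.0035 m and z of plate_3 in the frame of pocket between -0.002 and 0.002 m and angle between plate_3's own z axis and vertical below 0.05 rad and y of ball in the frame of notch above 0.015 m and contact force between the fingers and plate_3 below 0.2 N), for 0.2 s.
2. the slide, gripped by its tab, rests with the ball in the notch (y of ball in the frame of notch between -0.002 and 0.002 m and linear speed of carriage below 0.005 m/s and contact force between the fingers and carriage above 2 N and horizontal distance between the grasp point and tab below 0.02 m), for 0.2 s.
At the end, for the whole second after the job is handed in: Ball within 2 mm of the notch along the rails, slide at rest (under 5 mm/s), grasp point within 20 mm of the tab in plan and fingers pressing it with over 2 N; top plate flat in the pocket (3.5 mm each way, 2 mm in height, 0.05 rad); the other two plates within 20 mm of where they were (all of step 2 and x of plate_3 in the frame of pocket between -0.0035 and 0.0035 m and y of plate_3 in the frame of pocket between -0.0035 and 0.0035 m and z of plate_3 in the frame of pocket between -0.002 and 0.002 m and angle between plate_3's own z axis and vertical below 0.05 rad and distance of each of plate_1, plate_2 from where it was at the start of the episode below 0.02 m); the arm keeps its last pose, push and grip.
It fails at once if the slide was pushed past the notch by more than 10 mm (y of ball in the frame of notch below -0.01 m).
It fails at once if more than one plate was lifted (height (world z) of plate_2 above 0.018 m).
It fails at once if the vial was moved more than 30 mm or tipped (distance of vial from where it was at the start of the episode above 0.03 m or angle between vial's own z axis and vertical above 0.3 rad).
It fails at once if the bottle was moved more than 30 mm or tipped (distance of bottle from where it was at the start of the episode above 0.03 m or angle between bottle's own z axis and vertical above 0.3 rad).
It fails at once if the caliper was moved more than 30 mm or tipped (distance of caliper from where it was at the start of the episode above 0.03 m or angle between caliper's own z axis and vertical above 0.3 rad).
It also fails if it takes over 58 s, if anything falls off the work surface, if the arm or the gripper's body presses on something with over 40 N, if the wrist force passes 120 N, or if a joint passes its speed limit or range.

## Robot

A 6-joint arm with a two-finger parallel gripper is mounted at the origin on a cart in front of the work surface, level with it; the furniture and walls round the work are solid. World frame = base frame: x ahead of the robot, y to its left, z up, the work surface at z = 0. Lengths are in m, angles in rad, forces in N, time in s.
With the tool pointing down it reaches from about 0.35 to 0.85 m from the base axis. Payload 8.1 kg.
Tool frame: the origin (TCP) lies on the centre line of the jaws, within the pads' length; the fingertips stand 17 mm ahead of it and the grasp point (between the pads) lies 2 mm behind it; x points along the fingers, z is the direction in which the jaws open and shut, and the axes are right-handed (so a half turn about x gives the same grasp; the last joint's range is limited). The gripper opens to 93 mm and grips with 3 to 60 N. Pads are 15 mm wide; open, the fingers measure 128 mm over their backs; the gripper's body (75 mm by 188 mm) begins 65 mm behind the grasp point.
Start: joints at [-1.318, 0.13, 1.488, -0, 1.523, -0.085], TCP at [0.199, -0.566, 0.236] pointing down, gripper open.
Joint ranges: [-2.96, 2.96], [-0.89, 2.26], [0.02, 2.5], [-1.34, 4.48], [0, 2.73], [-2.66, 2.66]. Speed limits (rad/s): [2.39, 2.39, 2.79, 3.14, 3.14, 3.14].

## Interface

Orientations are given as a rotation vector (axis times angle).
In Python, from plant import telemetry, optics, workorder gives the robot as it stands.
- The arm moves only by the shell command python3 -m inch 'ROWS' [FORCE]. ROWS is JSON, a list that holds one entry, the list of rows, each a list of 7 numbers: the shift along the tool's x, y, z in m, then the turn, a rotation vector about the tool's x, y, z in rad, then the opening, from 0 (shut) to 1 (fully open). In form: [[[tx, ty, tz, ax, ay, az, grip], ...]]. A call has 1 to 20 rows; each row shifts and turns the pose as measured when the row begins, along the tool's axes as they then stand; what a row does not reach is not made up. A row lasts 1/10 s, in which the tool goes at most 50 mm and 8.59 degrees, less where a joint would pass 70% of its speed; a pose out of reach is approached as far as the arm can. A call is refused whole if a number of a shift passes 0.05 or a number of a turn 0.15, either way. A call with a gripper value outside its range is refused whole. The fingers move at their own pace and stop on an object; FORCE is the grip in N (left out, the last holds). Time passes only in rows, so rows that do not move let the fingers close. It gives the time, the measured TCP pose, the force and the opening at its end, in the units of the state.
- telemetry.read_state(): the state, without advancing time (a new reading comes with each control period).
- optics.read_camera(name): name is "scene" or "top" or "wrist"; returns a dict with "frame" (420x560x3 uint8, blue, green, red), "fx", "fy", "cx", "cy" (pixels), "rvec" (rotation vector, rad) and "tvec" (3), from world to camera coordinates, as OpenCV has them. Camera axes: x right, y down, z forward; pixel columns grow to the right and rows downward; lengths in m; the calibration is good to about 2 mm. The wrist camera is an equidistant fisheye: a pixel r from the principal point sees the ray r / f radians off the axis. A picture is of the moment at which its call begins. There is no depth.
- workorder.close_job(): hands the job in, once; it reports no verdict.
The state is a dict: "t": time; "q": joint angles; "dq": joint speeds; "joint_torque": joint torques, N m; "tool_pos": TCP position; "orientation": TCP orientation; "force": force on the tool from outside, world axes, zero at the start; "wrist_torque": the same for the moment, N m; "opening": finger opening in m.
Only numpy, scipy, OpenCV 4.12 (cv2) and the standard library are available. Lean on these libraries where they do the work, as an engineer would, in place of code of your own. Each camera call takes 0.05 s, during which the arm holds its last target. There are 200 camera calls.

## Working session

There is one attempt and no reset: what is moved stays moved. The work goes in short steps, Python scripts to look and compute and a shell command to move; the robot and the scene stay as the last step left them, time stands still between calls to the robot, and variables do not carry over. Pictures are saved under pics/ and viewed, on a budget of 10 in all, crops included, one or two more only if the job needs it, and the job is handed in when it is done.

```bash
ls; mkdir -p pics; cat > h.py <<'E'
import numpy as np, cv2
from scipy.spatial.transform import Rotation as R
from plant import telemetry, optics, workorder
def cam(n,save=None):
    c=optics.read_camera(n); c['n']=n
    if save: cv2.imwrite('pics/'+save,c['frame'])
    np.save('pics/'+n+'.npy',{k:v for k,v in c.items()},allow_pickle=True)
    return c
def old(n): return np.load('pics/'+n+'.npy',allow_pickle=True).item()
def pix2w(c,u,v,z):
    x=(u-c['cx'])/c['fx']; y=(v-c['cy'])/c['fy']
    if c['n']=='wrist':
        r=np.hypot(x,y); s=np.tan(r)/r if r>1e-9 else 1; x*=s;y*=s
    Rm=cv2.Rodrigues(np.array(c['rvec'],float))[0]; t=np.array(c['tvec'],float).ravel()
    o=-Rm.T@t; d=Rm.T@np.array([x,y,1.]); return o+d*(z-o[2])/d[2]
def w2pix(c,p):
    Rm=cv2.Rodrigues(np.array(c['rvec'],float))[0]; q=Rm@np.array(p,float)+np.array(c['tvec'],float).ravel()
    a=q[:2]/q[2]
    if c['n']=='wrist':
        r=np.hypot(*q[:2]); a=q[:2]/r*np.arctan2(r,q[2])
    return np.array([c['fx']*a[0]+c['cx'],c['fy']*a[1]+c['cy']])
def st():
    s=telemetry.read_state(); 
    print('t',round(s['t'],2),'pos',np.round(s['tool_pos'],4),'F',np.round(s['force'],1),'open',round(s['opening'],4)); print(np.round(R.from_rotvec(s['orientation']).as_matrix(),3)); return s
E
python3 - <<'E'
from h import *
st()
a=cam('top','top0.png');
for k in('fx','fy','cx','cy','rvec','tvec'):print(k,a[k])
cv2.imwrite('pics/top0b.png',cv2.resize(a['frame'],(800,600),interpolation=cv2.INTER_CUBIC))
cam('scene','scene0.png')
E
```

```text
pics
t 0.0 pos [ 0.1987 -0.5656  0.2346] F [-0.3  0.2 -0.1] open 0.0931
[[-0.     0.943  0.331]
 [ 0.002  0.331 -0.943]
 [-1.     0.    -0.002]]
fx 541.9623710342588
fy 541.9623710342588
cx 261.0161888198011
cy 207.48539847837026
rvec [ 2.16095857 -2.15386565  0.13665689]
tvec [-0.13147153  0.51703663  1.68683441]
```

View pics/top0b.png

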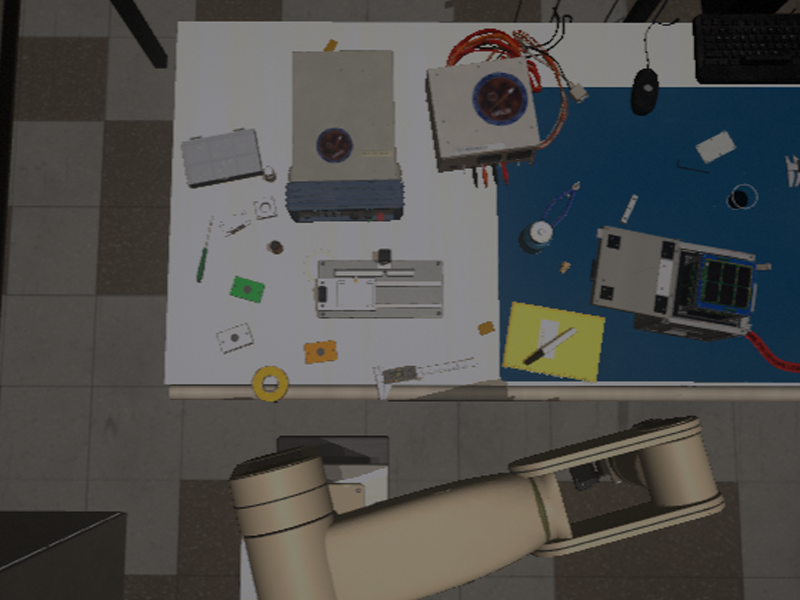

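View pics/scene0.png

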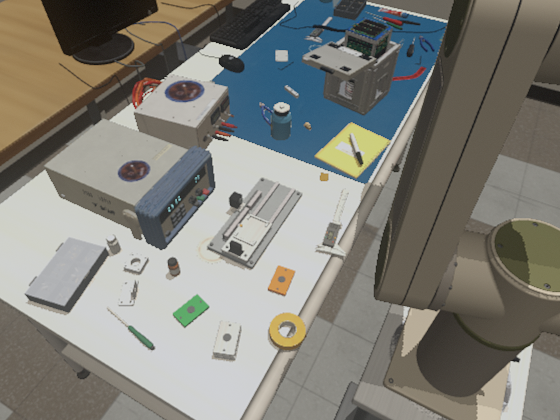

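The top view (800x600) shows the slide's tab at (321,293), the sensor at (384,256) and the vial at (276,246). The candidates for the plate are the white/aluminium pile (235,337), green (248,289), orange (320,351) and white odds and ends at (264,207) and (235,222). I choose (235,337) by its colour and shape, and will check it in a crop.

```bash
python3 - <<'E'
from h import *
a=old('top'); k=.7
f=a['frame']
def crop(x0,y0,x1,y1,s,tone):
    c=cv2.resize(f[y0:y1,x0:x1],None,fx=s,fy=s,interpolation=cv2.INTER_CUBIC).astype(float)
    return np.clip((c-tone[0])*255/(tone[1]-tone[0]),0,255).astype(np.uint8)
A=crop(140,210,190,260,8,(60,255)); B=crop(212,170,318,230,7,(40,255))
im=np.zeros((420+400,742,3),np.uint8); im[:420,:742]=B; im[420:,:400]=A
S=crop(0,0,1,1,1,(0,255))
s=old('scene')['frame'][310:365,205:255]; s=cv2.resize(s,(340,374),interpolation=cv2.INTER_CUBIC)
im[420:794,402:742]=s
im=cv2.resize(im,None,fx=.73,fy=.73,interpolation=cv2.INTER_AREA); cv2.imwrite('pics/crop1.png',im); print(im.shape)
for n,u,v,z in [('pile',235,337,.024),('tab',321,293,.062),('sensor',384,256,.052),('slabL',317,290,.012),('slabR',443,290,.012),('vial',276,246,.05),('or',320,351,.008),('cal',400,373,.01)]: print(n,pix2w(a,u*k,v*k,z).round(3))
E
```

```text
(599, 542, 3)
pile [0.427 0.176 0.024]
tab [ 0.521 -0.016  0.062]
sensor [ 0.605 -0.154  0.052]
slabL [ 0.534 -0.004  0.012]
slabR [ 0.535 -0.288  0.012]
vial [0.627 0.085 0.05 ]
or [ 0.397 -0.012  0.008]
cal [ 0.349 -0.191  0.01 ]
```

View pics/crop1.png

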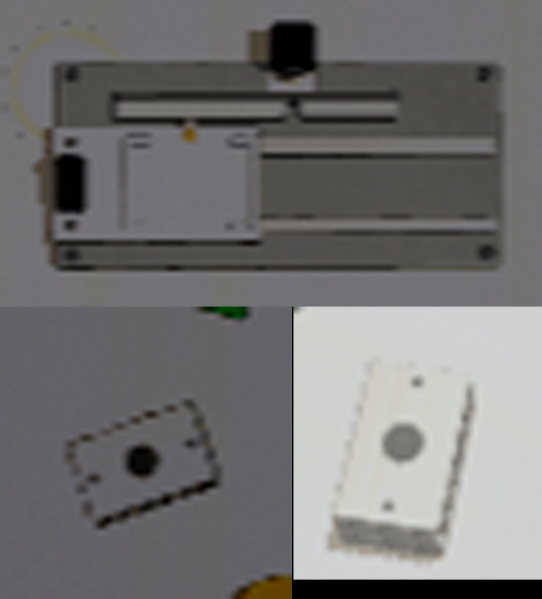

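The crop confirms the choice: the pile of three plates has a dark centre mark and bare-metal edges. In the stage crop the notch is at (293,103) and the ball mark at (190,133), so they are about 62 mm apart. Next I swing over the pile.

```bash
python3 -m inch '[[[-0.003,0.047,-0.008,-0.09,0,0,1],[-0.003,0.047,-0.008,-0.09,0,0,1],[-0.003,0.047,-0.008,-0.09,0,0,1],[-0.003,0.047,-0.008,-0.09,0,0,1],[-0.003,0.047,-0.008,-0.09,0,0,1],[-0.003,0.047,-0.008,-0.09,0,0,1],[-0.003,0.047,-0.008,-0.09,0,0,1],[-0.003,0.047,-0.008,-0.09,0,0,1],[-0.003,0.047,-0.008,-0.09,0,0,1],[0,0.047,-0.008,-0.09,0,0,1],[0,0.047,-0.008,-0.09,0,0,1],[0,0.047,-0.008,-0.09,0,0,1],[0,0.047,-0.008,-0.09,0,0,1],[0,0.047,-0.008,-0.09,0,0,1],[0,0.047,-0.008,-0.09,0,0,1],[0,0.047,-0.008,-0.09,0,0,1]]]' 10
python3 - <<'E'
from h import *
s=st(); print(np.round(s['q'],2)); w=cam('wrist','w1.png'); print(w['cx'],w['cy'],w['fx'],w2pix(w,[.427,.176,.024]))
E
```

```text
t: 1.7
tool_pos: [0.4534, 0.1043, 0.2573]
orientation: [-0.191, 1.569, 0.208]
force: [0.4, -0.9, -0.5]
opening: 0.0929
t 1.7 pos [0.4534 0.1043 0.2573] F [ 0.4 -0.9 -0.5] open 0.0929
[[-0.009 -0.251  0.968]
 [ 0.009  0.968  0.251]
 [-1.     0.011 -0.006]]
[ 0.11 -0.24  1.81  0.01  1.58 -0.15]
277.6388946320804 204.82318545659913 325.19226210127806 [273.13468927 118.32456974]
```

View pics/w1.png

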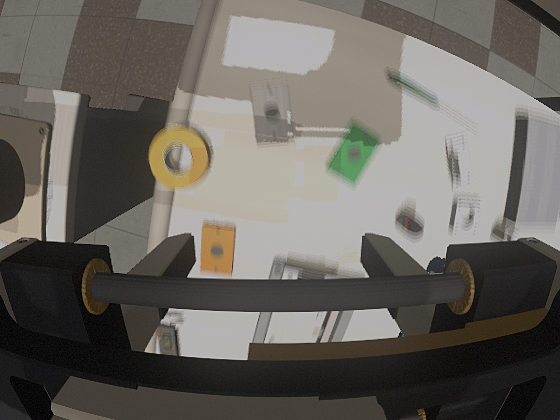

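The wrist picture is motion-blurred. The pile is at about (271,112), against a prediction of (273,118), so the estimate holds to about 5 mm. I move nearer, settle, and measure.

```bash
python3 -m inch '[[[0.04,0.02,-0.004,0,0,0,1],[0.04,0.02,-0.003,0,0,0,1],[0.03,0.01,0,0,0,0,1],[0,0,0,0,0,0,1],[0,0,0,0,0,0,1]]]'
python3 - <<'E'
from h import *
s=st(); w=cam('wrist','w2.png'); p=w2pix(w,[.427,.176,.024]).astype(int); print(p)
x0,y0=p-[90,70]; x0=max(x0,0);y0=max(y0,0)
f=w['frame'][y0:y0+150,x0:x0+180]; print(x0,y0)
cv2.imwrite('pics/w2c.png',cv2.resize(f,None,fx=4,fy=4,interpolation=cv2.INTER_CUBIC))
E
```

```text
t: 2.25
tool_pos: [0.4281, 0.1632, 0.1463]
orientation: [-0.203, 1.567, 0.225]
force: [-0.3, -0.0, 0.9]
opening: 0.093
t 2.25 pos [0.4281 0.1632 0.1463] F [-0.3 -0.   0.9] open 0.093
[[-0.008 -0.269  0.963]
 [ 0.013  0.963  0.269]
 [-1.     0.015 -0.004]]
[282 189]
192 119
```

View pics/w2c.png

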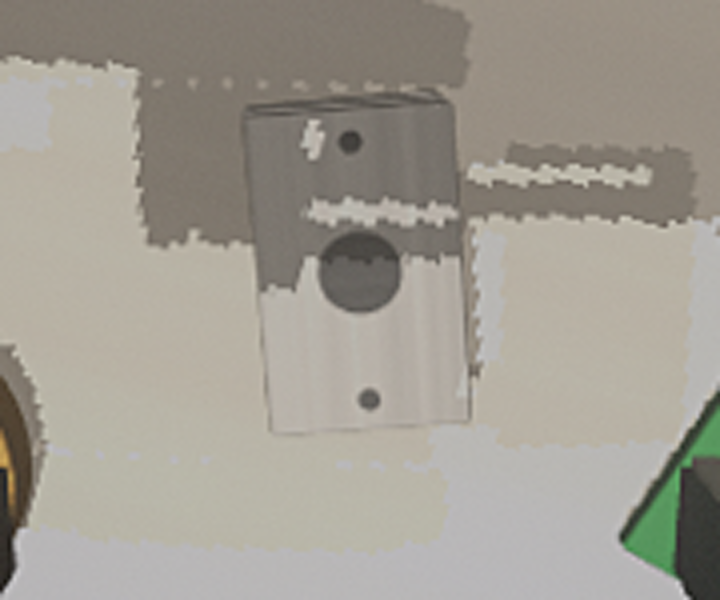

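The pile fills the crop clearly. The top-face corners are at (247,113), (450,102), (470,419) and (272,434), the centre mark at (360,272), and the small marks at (350,142) and (369,400).

```bash
python3 - <<'E'
from h import *
w=old('wrist'); s=telemetry.read_state()
P=[pix2w(w,192+(u+.5)/4-.5,119+(v+.5)/4-.5,.024)[:2] for u,v in [(247,113),(450,102),(470,419),(272,434),(360,272),(350,142),(369,400)]]
P=np.array(P); print(P.round(4)); c=P[:4].mean(0)
print('sides',[np.linalg.norm(P[i]-P[(i+1)%4]).round(4) for i in range(4)],'ctr',c.round(4))
a=(P[0]+P[1]-P[2]-P[3])/2; b=P[5]-P[6]
Rm=R.from_rotvec(s['orientation']).as_matrix()
for v in(a,b): print('long axis deg',np.degrees(np.arctan2(v[1],v[0])))
print('tool y deg',np.degrees(np.arctan2(Rm[1,1],Rm[0,1])))
for c in (c,P[4]):
  d=Rm.T@(np.array([*c,0.0245])-s['tool_pos']); print('shift',d.round(4))
E
```

```text
[[0.3941 0.2043]
 [0.4343 0.218 ]
 [0.458  0.1534]
 [0.4173 0.1384]
 [0.426  0.1782]
 [0.4165 0.2042]
 [0.4356 0.1516]]
sides [np.float64(0.0424), np.float64(0.0688), np.float64(0.0434), np.float64(0.0699)] ctr [0.4259 0.1786]
long axis deg 109.77847898111027
long axis deg 109.95534284730947
tool y deg 105.57412123481896
shift [0.122  0.0137 0.0026]
shift [0.122  0.0133 0.0026]
```

```bash
python3 -m inch '[[[0.03,0.007,0.001,-0.04,-0.002,-0.008,0.8],[0.03,0.006,0.001,-0.035,-0.002,-0.007,0.8],[0.025,0,0,0,0,0,0.8],[0,0,0,0,0,0,0.8],[0,0,0,0,0,0,0.8]]]' 12
python3 - <<'E'
from h import *
s=st(); Rm=R.from_rotvec(s['orientation']).as_matrix()
print('shift',(Rm.T@(np.array([.426,.1785,.0355])-s['tool_pos'])).round(4),np.degrees(np.arctan2(Rm[1,1],Rm[0,1])))
w=cam('wrist','w3.png')
E
```

```text
t: 2.8
tool_pos: [0.4363, 0.1752, 0.0708]
orientation: [-0.269, 1.537, 0.269]
force: [0.0, 0.4, 0.8]
opening: 0.074
t 2.8 pos [0.4363 0.1752 0.0708] F [0.  0.4 0.8] open 0.074
[[ 0.017 -0.337  0.941]
 [ 0.003  0.942  0.337]
 [-1.    -0.003  0.017]]
shift [ 0.0351  0.0067 -0.0092] 109.67668997340434
```

View pics/w3.png

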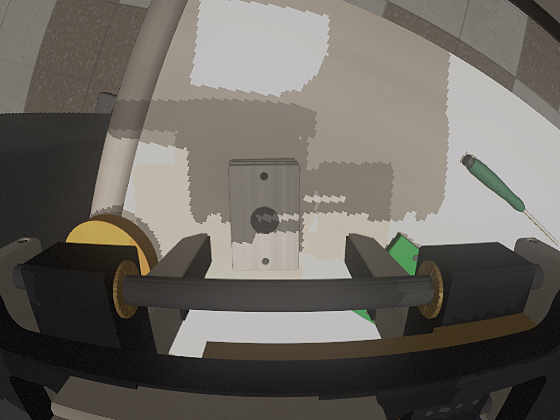

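The pile centre is at (265,218), left of the finger midpoint (278). This agrees with the computed shift of -9 mm.

```bash
python3 -m inch '[[[0.01,0.0035,-0.005,0,0.012,0.003,0.8],[0.005,0.003,-0.004,0,0.005,0,0.8],[0,0,0,0,0,0,0.8],[0,0,0,0,0,0,0.8],[0,0,0,0,0,0,0.8]]]' 12
cat >> h.py <<'E'
def sh(t,yaw=None):
    s=st(); Rm=R.from_rotvec(s['orientation']).as_matrix()
    print('shift',(Rm.T@(np.array(t)-s['tool_pos'])).round(4),'yaw y',np.degrees(np.arctan2(Rm[1,1],Rm[0,1])).round(2))
    e=Rm.T@(np.array([0,0,-1.])-Rm[:,0]); print('ay,az',(-e[2]).round(4),e[1].round(4))
    return s
E
python3 -c "
from h import *
sh([.426,.1785,.0355])"
```

```text
t: 3.35
tool_pos: [0.4285, 0.1789, 0.0596]
orientation: [-0.267, 1.548, 0.269]
force: [0.4, 0.4, 0.3]
opening: 0.0745
t 3.35 pos [0.4285 0.1789 0.0596] F [0.4 0.4 0.3] open 0.0745
[[ 0.005 -0.335  0.942]
 [ 0.002  0.942  0.335]
 [-1.    -0.     0.006]]
shift [ 0.024   0.0005 -0.0026] yaw y 109.6
ay,az 0.0057 0.0
```

```bash
python3 -m inch '[[[0.012,0.0005,-0.0026,0,0.005,0,0.8],[0.009,0,0,0,0,0,0.8],[0,0,0,0,0,0,0.8],[0,0,0,0,0,0,0.8]]]' 12
python3 -c "
from h import *
sh([.426,.1785,.0355])"
```

```text
t: 3.75
tool_pos: [0.4255, 0.1784, 0.0364]
orientation: [-0.269, 1.554, 0.268]
force: [-0.3, 0.3, -0.5]
opening: 0.0746
t 3.75 pos [0.4255 0.1784 0.0364] F [-0.3  0.3 -0.5] open 0.0746
[[-0.    -0.336  0.942]
 [-0.     0.942  0.336]
 [-1.    -0.    -0.   ]]
shift [ 0.0009 -0.0001  0.0005] yaw y 109.61
ay,az -0.0001 0.0
```

Well aligned. Close, then lift.

```bash
python3 -m inch '[[[0.0009,0,0.0005,0,0,0,0.5],[0,0,0,0,0,0,0.4],[0,0,0,0,0,0,0.3],[0,0,0,0,0,0,0.3],[0,0,0,0,0,0,0.3],[0,0,0,0,0,0,0.3]]]' 15
python3 -c "
from h import *
sh([.426,.1785,.0355])"
```

```text
t: 4.35
tool_pos: [0.4264, 0.1787, 0.0359]
orientation: [-0.268, 1.554, 0.268]
force: [0.0, -0.4, -0.9]
opening: 0.0436
t 4.35 pos [0.4264 0.1787 0.0359] F [ 0.  -0.4 -0.9] open 0.0436
[[ 0.    -0.336  0.942]
 [ 0.     0.942  0.336]
 [-1.    -0.     0.   ]]
shift [ 0.0004 -0.0001 -0.0005] yaw y 109.6
ay,az 0.0005 0.0001
```

```bash
python3 -m inch '[[[-0.004,0,0,0,0,0,0.3],[-0.006,0,0,0,0,0,0.3],[-0.01,0,0,0,0,0,0.3],[-0.03,0,0,0,0,0,0.3],[-0.03,0,0,0,0,0,0.3],[-0.02,0,0,0,0,0,0.3],[0,0,0,0,0,0,0.3],[0,0,0,0,0,0,0.3]]]'
python3 - <<'E'
from h import *
a=old('top')
g=lambda x,y,z:(lambda p:pix2w(a,212+x/5.11,170+y/5.11,z).round(4))(0)
for n,x,y,z in [('tab',70,183,.062),('slabL',54,166,.012),('slabR',500,166,.012),('slabT1',54,63,.012),('slabT2',498,67,.012),('slabB1',52,268,.012),('slabB2',500,268,.012),('ball',190,133,.03),('notch',293,103,.03),('slideTL',53,129,.03),('slideTR',261,127,.03),('slideBR',261,240,.03),('slideBL',50,240,.03)]: print(n,g(x,y,z))
sh([.53,-.09,.13])
E
```

```text
t: 5.15
tool_pos: [0.4261, 0.1786, 0.1431]
orientation: [-0.268, 1.552, 0.269]
force: [0.9, 0.1, -0.8]
opening: 0.0436
tab [ 0.5186 -0.0196  0.062 ]
slabL [ 0.5358 -0.0062  0.012 ]
slabR [ 0.5368 -0.2867  0.012 ]
slabT1 [ 0.6015 -0.0054  0.012 ]
slabT2 [ 0.5999 -0.286   0.012 ]
slabB1 [ 0.4714 -0.0057  0.012 ]
slabB2 [ 0.4723 -0.2862  0.012 ]
ball [ 0.5544 -0.092   0.03  ]
notch [ 0.5736 -0.1561  0.03  ]
slideTL [ 0.5567 -0.0065  0.03  ]
slideTR [ 0.5584 -0.1362  0.03  ]
slideBR [ 0.4875 -0.1364  0.03  ]
slideBL [ 0.4871 -0.0055  0.03  ]
t 5.15 pos [0.4261 0.1786 0.1431] F [ 0.9  0.1 -0.8] open 0.0436
[[ 0.002 -0.336  0.942]
 [ 0.     0.942  0.336]
 [-1.    -0.     0.002]]
shift [ 0.0132 -0.2879  0.0077] yaw y 109.6
ay,az 0.0018 0.0001
```

Gripper opening is 43.6 mm, so a plate is held. The stage is parallel to the world axes, with the pocket at about (0.5225,-0.092) and the notch at y of about -0.156. I move to just beyond the pocket at -y, so the wrist camera looks back at it.

```bash
python3 -m inch '[[[0,-0.045,0,0.11,0,0,0.3],[0,-0.045,0,0.11,0,0,0.3],[0,-0.045,0,0.11,0,0,0.3],[0,-0.042,0.015,0.01,0,0,0.3],[0,-0.042,0.015,0,0,0,0.3],[0,-0.042,0.015,0,0,0,0.3],[0,-0.042,0.015,0,0,0,0.3],[0,-0.03,0.01,0,0,0,0.3],[0,0,0,0,0,0,0.3],[0,0,0,0,0,0,0.3],[0,0,0,0,0,0,0.3]]]'
python3 - <<'E'
from h import *
s=sh([.5225,-.092,.13]); w=cam('wrist','w4.png')
for n,p in dict(pocket=[.5225,-.092,.03],tab=[.5225,-.018,.062],notch=[.573,-.156,.03]).items(): print(n,w2pix(w,p).round())
f=w['frame'][60:300,150:430]
cv2.imwrite('pics/w4c.png',cv2.resize(f,None,fx=2.5,fy=2.5,interpolation=cv2.INTER_CUBIC))
E
```

```text
t: 6.25
tool_pos: [0.5211, -0.16, 0.1271]
orientation: [0.011, 1.586, -0.001]
force: [-0.1, -0.6, -0.8]
opening: 0.0439
t 6.25 pos [ 0.5211 -0.16    0.1271] F [-0.1 -0.6 -0.8] open 0.0439
[[-0.015  0.008  1.   ]
 [ 0.007  1.    -0.008]
 [-1.     0.007 -0.015]]
shift [-0.0024  0.068   0.0009] yaw y 89.56
ay,az -0.0152 -0.0066
pocket [281. 122.]
tab [280.  14.]
notch [346. 205.]
```

View pics/w4c.png

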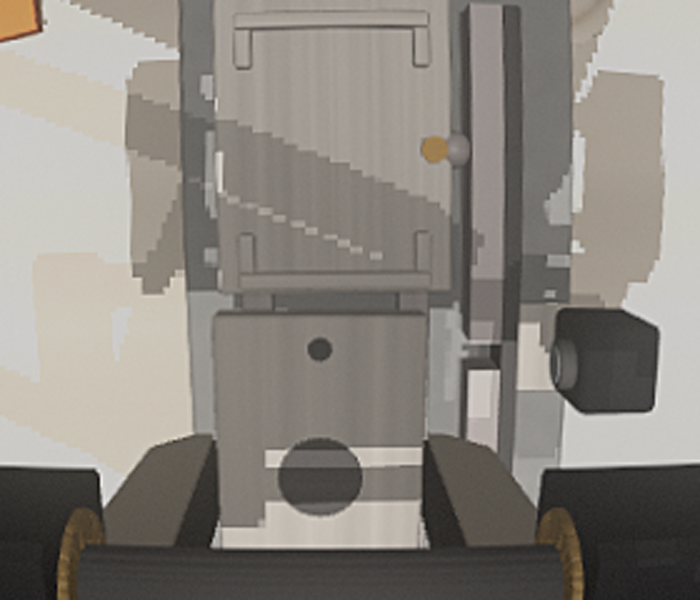

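The crop shows the pocket's rim ends (y about 20 and 278), its inner corner faces (x 250/415 and 254/416), the ball mark (434,149), the notch gap (about (482,354)) and the held plate (centre mark (320,477), small mark (320,349), far corners (216,313) and (424,313)). Only one plate is held.

```bash
python3 - <<'E'
from h import *
w=old('wrist'); s=telemetry.read_state()
g=lambda u,v,z: pix2w(w,150+(u+.5)/2.5-.5,60+(v+.5)/2.5-.5,z).round(4)[:2]
for n,u,v,z in [('rimTinner',331,23,.035),('rimTouter',331,12,.035),('rimBinner',335,272,.035),('rimBouter',335,287,.03),('TLin',250,45,.035),('TRin',415,45,.035),('BLin',254,255,.035),('BRin',416,255,.035),('ball',434,149,.03),('slide-y',335,293,.03),('slideL',217,200,.03),('slideR',450,200,.03),('notchA',485,336,.03),('notchB',485,368,.03),('sensorTop',607,309,.052),('sensorB',607,408,.052)]: print(n,g(u,v,z))
p=s['tool_pos']; zt=p[2]-.0199+.008
for n,u,v in [('mark',320,477),('dot',320,349),('cL',216,313),('cR',424,313)]: print(n,g(u,v,zt), (g(u,v,zt)-p[:2]).round(4))
E
```

```text
rimTinner [ 0.5233 -0.0523]
rimTouter [ 0.5233 -0.0489]
rimBinner [ 0.5241 -0.1269]
rimBouter [ 0.5241 -0.1321]
TLin [ 0.4994 -0.0586]
TRin [ 0.5479 -0.0588]
BLin [ 0.4999 -0.1216]
BRin [ 0.5483 -0.1217]
ball [ 0.5541 -0.0899]
slide-y [ 0.5241 -0.134 ]
slideL [ 0.4884 -0.1051]
slideR [ 0.5591 -0.1053]
notchA [ 0.571  -0.1475]
notchB [ 0.5714 -0.1578]
sensorTop [ 0.6031 -0.1348]
sensorB [ 0.6055 -0.1648]
mark [ 0.5205 -0.1605] [-0.0004 -0.001 ]
dot [ 0.5207 -0.1326] [-0.0002  0.0269]
cL [ 0.4997 -0.1251] [-0.0212  0.0344]
cR [ 0.5418 -0.1252] [0.0209 0.0343]
```

```bash
python3 -m inch '[[[0,0.02,0.001,-0.004,-0.008,-0.004,0.3],[0.01,0.03,0.001,-0.004,-0.006,-0.003,0.3],[0.02,0.02,0.001,0,0,0,0.3],[0.01,0,0,0,0,0,0.3],[0,0,0,0,0,0,0.3],[0,0,0,0,0,0,0.3]]]'
python3 -c "
from h import *
sh([.5242,-.089,.0500])"
```

```text
t: 6.9
tool_pos: [0.5228, -0.0822, 0.0865]
orientation: [-0.007, 1.571, 0.006]
force: [0.5, -0.4, -0.5]
opening: 0.0438
t 6.9 pos [ 0.5228 -0.0822  0.0865] F [ 0.5 -0.4 -0.5] open 0.0438
[[-0.    -0.009  1.   ]
 [-0.     1.     0.009]
 [-1.    -0.    -0.   ]]
shift [ 0.0365 -0.0068  0.0013] yaw y 90.49
ay,az -0.0002 0.0004
```

```bash
python3 -m inch '[[[0.01,-0.0068,0.0013,0.006,0,0,0.3],[0.01,0,0,0,0,0,0.3],[0,0,0,0,0,0,0.3],[0,0,0,0,0,0,0.3]]]'
python3 -c "
from h import *
sh([.5242,-.089,.0500])"
```

```text
t: 7.3
tool_pos: [0.5254, -0.0921, 0.0665]
orientation: [-0.001, 1.568, -0.002]
force: [0.1, 0.8, -0.5]
opening: 0.0435
t 7.3 pos [ 0.5254 -0.0921  0.0665] F [ 0.1  0.8 -0.5] open 0.0435
[[ 0.002  0.     1.   ]
 [-0.002  1.    -0.   ]
 [-1.    -0.002  0.002]]
shift [ 0.0165  0.0031 -0.0012] yaw y 89.98
ay,az 0.0024 0.0017
```

```bash
python3 -m inch '[[[0,0.003,-0.0012,0,0.002,0.0017,0.3],[0,0,0,0,0,0,0.3],[0.005,0,0,0,0,0,0.3],[0,0,0,0,0,0,0.3],[0,0,0,0,0,0,0.3]]]'
python3 - <<'E'
from h import *
sh([.5242,-.089,.0500]); w=cam('wrist','w5.png')
f=w['frame'][60:300,150:430]
cv2.imwrite('pics/w5c.png',cv2.resize(f,None,fx=2.5,fy=2.5,interpolation=cv2.INTER_CUBIC))
E
```

```text
t: 7.8
tool_pos: [0.5246, -0.0893, 0.0618]
orientation: [0.001, 1.57, -0.001]
force: [0.7, 0.5, -0.5]
opening: 0.0436
t 7.8 pos [ 0.5246 -0.0893  0.0618] F [ 0.7  0.5 -0.5] open 0.0436
[[ 0.001  0.001  1.   ]
 [ 0.     1.    -0.001]
 [-1.     0.     0.001]]
shift [ 0.0118  0.0003 -0.0004] yaw y 89.94
ay,az 0.0012 -0.0
```

View pics/w5c.png

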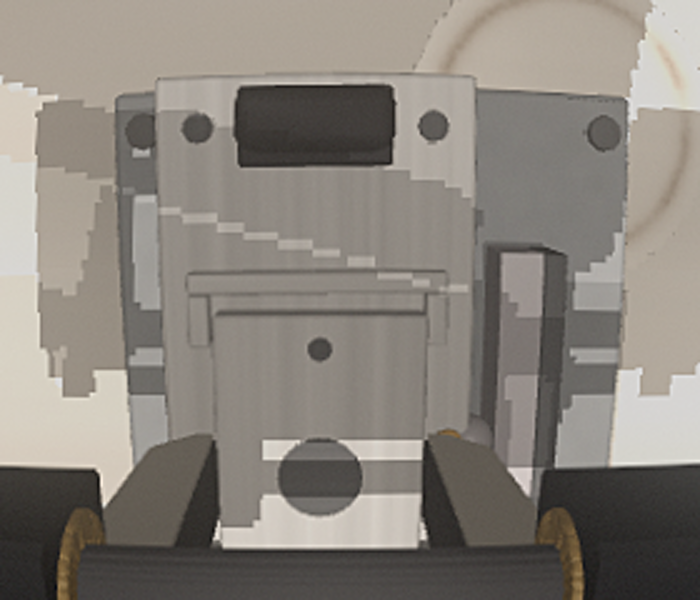

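The plate (216-425) lies between the corner rims (208 and 428), and the +y rim's inner edge is just beyond the plate's end. I lower it and release.

```bash
python3 -m inch '[[[0.005,0.0003,-0.0004,0,0.001,0,0.3],[0.003,0,0,0,0,0,0.3],[0.002,0,0,0,0,0,0.3],[0.001,0,0,0,0,0,0.3],[0,0,0,0,0,0,0.3],[0,0,0,0,0,0,0.3]]]'
python3 - <<'E'
from h import *
sh([.5242,-.089,.0500])
w=old('wrist')
g=lambda u,v,z: pix2w(w,150+(u+.5)/2.5-.5,60+(v+.5)/2.5-.5,z).round(4)[:2]
for n,u,v,z in [('tabTL',237,86,.062),('tabTR',393,86,.062),('slide+y',316,77,.03),('slideL',160,150,.03),('slideR',475,150,.03),('rimout',316,272,.035),('Lin',208,330,.035),('Rin',428,330,.035)]: print(n,g(u,v,z))
E
```

```text
t: 8.45
tool_pos: [0.5241, -0.0889, 0.0497]
orientation: [0.001, 1.571, -0.001]
force: [-0.7, -0.2, 0.3]
opening: 0.0436
t 8.45 pos [ 0.5241 -0.0889  0.0497] F [-0.7 -0.2  0.3] open 0.0436
[[-0.     0.001  1.   ]
 [ 0.     1.    -0.001]
 [-1.     0.    -0.   ]]
shift [-0.0003 -0.0001  0.0001] yaw y 89.95
ay,az -0.0002 -0.0001
tabTL [ 0.5092 -0.0104]
tabTR [ 0.5374 -0.0104]
slide+y [ 0.5234 -0.0054]
slideL [ 0.4887 -0.0211]
slideR [ 0.5587 -0.0211]
rimout [ 0.5234 -0.0482]
Lin [ 0.4994 -0.0611]
Rin [ 0.5482 -0.0611]
```

```bash
python3 -m inch '[[[0,0,0,0,0,0,0.6],[0,0,0,0,0,0,0.65],[0,0,0,0,0,0,0.65],[0,0,0,0,0,0,0.65],[-0.01,0,0,0,0,0,0.65],[-0.03,0,0,0,0,0,0.65],[-0.04,-0.02,0,0,0,0,0.65],[-0.02,-0.03,0,0,0,0,0.65],[0,-0.03,0,0,0,0,0.65],[0,0,0,0,0,0,0.65],[0,0,0,0,0,0,0.65],[0,0,0,0,0,0,0.65]]]'
python3 - <<'E'
from h import *
sh([.5235,-.016,.052]); w=cam('wrist','w6.png')
f=w['frame'][60:300,150:430]
cv2.imwrite('pics/w6c.png',cv2.resize(f,None,fx=2.5,fy=2.5,interpolation=cv2.INTER_CUBIC))
E
```

```text
t: 9.65
tool_pos: [0.5244, -0.1708, 0.159]
orientation: [-0.002, 1.568, -0.001]
force: [0.0, -0.1, -0.1]
opening: 0.0605
t 9.65 pos [ 0.5244 -0.1708  0.159 ] F [ 0.  -0.1 -0.1] open 0.0605
[[ 0.002 -0.001  1.   ]
 [-0.002  1.     0.001]
 [-1.    -0.002  0.002]]
shift [ 0.1067  0.155  -0.001 ] yaw y 90.04
ay,az 0.0025 0.0017
```

View pics/w6c.png

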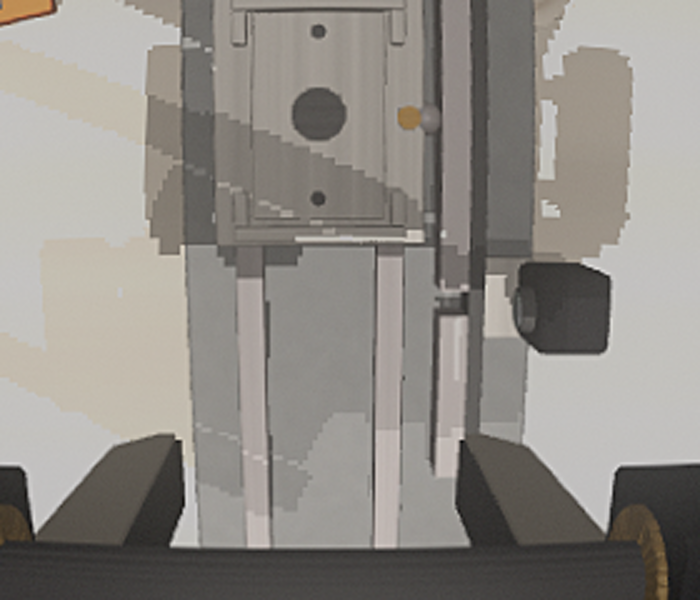

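The plate lies in the pocket (mark (319,114), inside all the rims). The ball mark is at (408,118) and the notch gap is y 291-316 at x of about 453.

```bash
python3 - <<'E'
from h import *
w=old('wrist')
g=lambda u,v,z: pix2w(w,150+(u+.5)/2.5-.5,60+(v+.5)/2.5-.5,z).round(4)[:2]
for n,u,v,z in [('ball',408,118,.03),('ballc',430,119,.024),('notchA',453,291,.03),('notchB',453,316,.03),('mark',319,114,.038),('dot1',318,31,.038),('dot2',318,198,.038),('sens1',575,263,.052),('sens2',575,353,.052)]: print(n,g(u,v,z))
E
python3 -m inch '[[[0,0,0,0.14,0,0,0.35],[0,0,0,0.14,0,0,0.3],[0,0,0,0.14,0,0,0.3],[0,0,0,0.14,0,0,0.3],[0,0,0,0.14,0,0,0.3],[0,0,0,0.14,0,0,0.3],[0,0,0,0.14,0,0,0.3],[0,0,0,0.14,0,0,0.3],[0,0,0,0.14,0,0,0.3],[0,0,0,0.14,0,0,0.3],[0,0,0,0.14,0,0,0.3],[0,0,0,0,0,0,0.3],[0,0,0,0,0,0,0.3]]]'
python3 -c "
from h import *
sh([.5235,-.016,.054])"
```

```text
ball [ 0.554  -0.0901]
ballc [ 0.5624 -0.0899]
notchA [ 0.5707 -0.1497]
notchB [ 0.571  -0.1586]
mark [ 0.5239 -0.0896]
dot1 [ 0.5235 -0.0617]
dot2 [ 0.5236 -0.1175]
sens1 [ 0.6077 -0.1363]
sens2 [ 0.6096 -0.1666]
t: 11.0
tool_pos: [0.5201, -0.1547, 0.1506]
orientation: [1.217, 1.219, -1.223]
force: [-0.6, 0.2, -0.3]
opening: 0.0276
t 11.0 pos [ 0.5201 -0.1547  0.1506] F [-0.6  0.2 -0.3] open 0.0276
[[-0.013  1.    -0.011]
 [ 0.008 -0.011 -1.   ]
 [-1.    -0.013 -0.008]]
shift [ 0.0976  0.0032 -0.138 ] yaw y -0.63
ay,az -0.0075 0.0133
```

```bash
python3 -m inch '[[[0,0.001,-0.04,0.0,-0.004,0.007,0.3],[0,0.001,-0.045,0,-0.003,0.006,0.3],[0,0.001,-0.04,0,0,0,0.3],[0,0,-0.01,0,0,0,0.3],[0.02,0,0,-0.01,0,0,0.3],[0,0,0,0,0,0,0.3],[0,0,0,0,0,0,0.3]]]'
python3 -c "
from h import *
sh([.5235,-.016,.054])"
```

```text
t: 11.7
tool_pos: [0.5235, -0.0142, 0.1306]
orientation: [1.191, 1.221, -1.191]
force: [0.2, -0.3, 1.0]
opening: 0.0281
t 11.7 pos [ 0.5235 -0.0142  0.1306] F [ 0.2 -0.3  1. ] open 0.0281
[[-0.     1.     0.024]
 [ 0.     0.024 -1.   ]
 [-1.    -0.    -0.   ]]
shift [ 0.0766 -0.      0.0018] yaw y 1.4
ay,az -0.0001 0.0001
```

```bash
python3 -m inch '[[[0.02,0,0.0015,0.022,0,0,0.3],[0.02,0,0,0,0,0,0.3],[0.005,0,0,0,0,0,0.3],[0,0,0,0,0,0,0.3],[0,0,0,0,0,0,0.3]]]'
python3 - <<'E'
from h import *
sh([.5235,-.016,.054]); w=cam('wrist','w7.png')
E
```

```text
t: 12.2
tool_pos: [0.5261, -0.0191, 0.089]
orientation: [1.209, 1.206, -1.205]
force: [-0.0, 0.4, -0.2]
opening: 0.0279
t 12.2 pos [ 0.5261 -0.0191  0.089 ] F [-0.   0.4 -0.2] open 0.0279
[[ 0.004  1.     0.002]
 [-0.001  0.002 -1.   ]
 [-1.     0.004  0.001]]
shift [ 0.035  -0.0027 -0.0032] yaw y 0.11
ay,az 0.0012 -0.0044
```

View pics/w7.png

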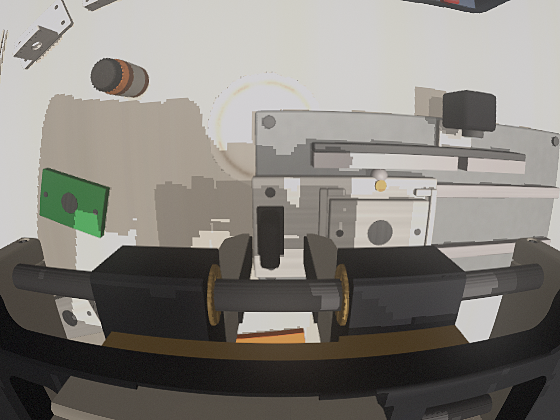

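The tab's top is at (270,235), between the fingers (inner faces about 250 and 307). It sits slightly left of their middle, as computed.

```bash
python3 -m inch '[[[0,-0.0027,-0.0032,0,0.001,-0.004,0.3],[0,0,0,0,0,0,0.3],[0.015,0,0,0,0,0,0.3],[0.01,0,0,0,0,0,0.3],[0,0,0,0,0,0,0.3],[0,0,0,0,0,0,0.3]]]'
python3 -c "
from h import *
sh([.5235,-.016,.054])"
```

```text
t: 12.85
tool_pos: [0.5247, -0.0158, 0.0642]
orientation: [1.209, 1.207, -1.205]
force: [0.0, 0.5, 0.4]
opening: 0.0281
t 12.85 pos [ 0.5247 -0.0158  0.0642] F [0.  0.5 0.4] open 0.0281
[[ 0.004  1.     0.003]
 [-0.001  0.003 -1.   ]
 [-1.     0.004  0.001]]
shift [ 0.0102 -0.0012  0.0002] yaw y 0.14
ay,az 0.0006 -0.0036
```

```bash
python3 -m inch '[[[0.007,-0.001,0.0002,0,0,-0.003,0.3],[0.003,0,0,0,0,0,0.3],[0,0,0,0,0,0,0.2],[0,0,0,0,0,0,0.1],[0,0,0,0,0,0,0.0],[0,0,0,0,0,0,0.0],[0,0,0,0,0,0,0.0],[0,0,0,0,0,0,0.0]]]' 30
python3 -c "
from h import *
sh([.5235,-.016,.054])"
```

```text
t: 13.65
tool_pos: [0.5233, -0.0159, 0.0529]
orientation: [1.207, 1.21, -1.208]
force: [0.4, 0.7, -2.1]
opening: 0.0119
t 13.65 pos [ 0.5233 -0.0159  0.0529] F [ 0.4  0.7 -2.1] open 0.0119
[[-0.     1.     0.003]
 [-0.     0.003 -1.   ]
 [-1.    -0.     0.   ]]
shift [-0.0011  0.0002  0.0001] yaw y 0.16
ay,az 0.0005 0.0004
```

```bash
python3 -m inch '[[[0,0,0.003,0,0,0,0],[0,0,0.006,0,0,0,0],[0,0,0.006,0,0,0,0],[0,0,0.006,0,0,0,0],[0,0,0.006,0,0,0,0],[0,0,0.006,0,0,0,0],[0,0,0.006,0,0,0,0],[0,0,0.005,0,0,0,0],[0,0,0.003,0,0,0,0],[0,0,0,0,0,0,0],[0,0,0,0,0,0,0],[0,0,0,0,0,0,0]]]'
python3 - <<'E'
from h import *
sh([.5235,-.080,.053]); w=cam('wrist','w8.png')
f=w['frame'][60:240,240:520]; cv2.imwrite('pics/w8c.png',cv2.resize(f,None,fx=2.8,fy=2.8,interpolation=cv2.INTER_CUBIC))
E
```

```text
t: 14.85
tool_pos: [0.5238, -0.0673, 0.053]
orientation: [1.208, 1.21, -1.207]
force: [0.7, 0.1, -1.7]
opening: 0.0116
t 14.85 pos [ 0.5238 -0.0673  0.053 ] F [ 0.7  0.1 -1.7] open 0.0116
[[ 0.     1.     0.002]
 [ 0.     0.002 -1.   ]
 [-1.     0.    -0.   ]]
shift [-0.     -0.0003  0.0127] yaw y 0.13
ay,az -0.0002 -0.0005
```

View pics/w8c.png

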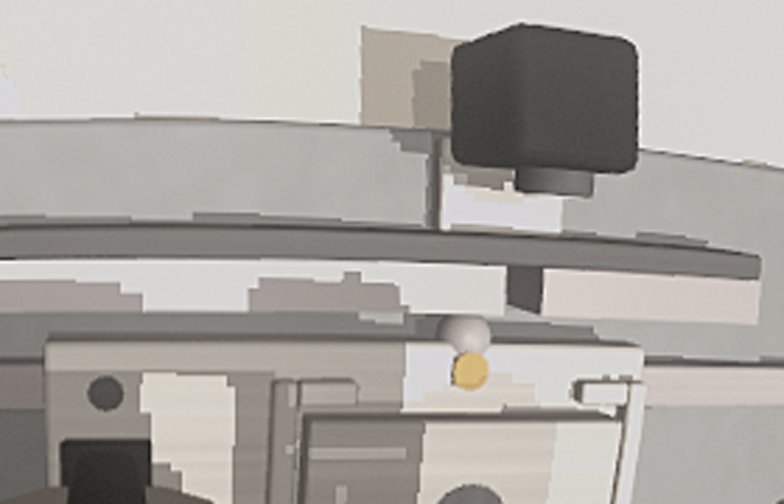

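The ball mark is at (470,370) and the notch gap spans x 507-543 on the bar's top near y 312. The slide is about 13 mm short.

```bash
python3 - <<'E'
from h import *
w=old('wrist')
g=lambda u,v,z: pix2w(w,240+(u+.5)/2.8-.5,60+(v+.5)/2.8-.5,z).round(4)[:2]
for n,u,v,z in [('ball',470,370,.03),('nA',507,312,.03),('nB',543,317,.03),('nA2',506,266,.03),('nB2',542,266,.03),('sl-y',642,347,.03),('sl+y',47,343,.03)]: print(n,g(u,v,z))
E
```

```text
ball [ 0.5548 -0.1432]
nA [ 0.5669 -0.1506]
nB [ 0.5662 -0.1592]
nA2 [ 0.5763 -0.1496]
nB2 [ 0.5767 -0.158 ]
sl-y [ 0.5605 -0.1853]
sl+y [ 0.5594 -0.0578]
```

```bash
python3 -m inch '[[[0,0,0.003,0,0,0,0],[0,0,0.003,0,0,0,0],[0,0,0.001,0,0,0,0],[0,0,0,0,0,0,0],[0,0,0,0,0,0,0]]]'; for i in 1; do python3 -c "
from h import *
sh([.5235,-.080,.053])" | sed -n '1p;5p'; done
```

```text
t: 15.4
tool_pos: [0.5239, -0.0753, 0.053]
orientation: [1.207, 1.209, -1.207]
force: [1.6, -3.5, -4.2]
opening: 0.0118
t 15.4 pos [ 0.5239 -0.0753  0.053 ] F [ 1.6 -3.5 -4.2] open 0.0118
shift [ 0.     -0.0004  0.0047] yaw y 0.16
```

```bash
python3 -m inch '[[[0,0,0.0015,0,0,0,0],[0,0,0,0,0,0,0],[0,0,0,0,0,0,0]]]'
```

```text
t: 15.7
tool_pos: [0.5239, -0.0785, 0.053]
orientation: [1.205, 1.207, -1.208]
force: [1.5, -0.1, -2.3]
opening: 0.0119
```

```bash
python3 -m inch '[[[0,0,0.001,0,0,0,0],[0,0,0,0,0,0,0],[0,0,0,0,0,0,0]]]'
```

```text
t: 16.0
tool_pos: [0.5238, -0.0787, 0.053]
orientation: [1.206, 1.209, -1.208]
force: [0.9, -1.5, -2.7]
opening: 0.0118
```

At -0.0753 the tool felt -3.5 N in y, so the ball is pulling in. I step finely until the force reverses.

```bash
python3 -m inch '[[[0,0,0.001,0,0,0,0],[0,0,0,0,0,0,0],[0,0,0,0,0,0,0],[0,0,0,0,0,0,0]]]'
```

```text
t: 16.4
tool_pos: [0.5238, -0.0788, 0.053]
orientation: [1.207, 1.21, -1.207]
force: [2.0, 0.7, -2.7]
opening: 0.012
```

```bash
python3 -m inch '[[[0,0,0,0,0,0,0]]]';python3 -m inch '[[[0,0,0,0,0,0,0]]]'; python3 - <<'E'
from h import *
sh([.5235,-.080,.053]); w=cam('wrist','w9.png')
f=w['frame'][60:240,240:520]; cv2.imwrite('pics/w9c.png',cv2.resize(f,None,fx=2.8,fy=2.8,interpolation=cv2.INTER_CUBIC))
E
```

```text
t: 16.5
tool_pos: [0.5238, -0.0787, 0.053]
orientation: [1.207, 1.21, -1.207]
force: [0.7, 0.6, -2.1]
opening: 0.0115
t: 16.6
tool_pos: [0.5239, -0.0788, 0.053]
orientation: [1.207, 1.21, -1.207]
force: [1.2, 1.0, -1.7]
opening: 0.0119
t 16.6 pos [ 0.5239 -0.0788  0.053 ] F [ 1.2  1.  -1.7] open 0.0119
[[ 0.001  1.     0.003]
 [-0.001  0.003 -1.   ]
 [-1.     0.001  0.001]]
shift [ 0.     -0.0004  0.0012] yaw y 0.17
ay,az 0.0006 -0.0006
```

View pics/w9c.png

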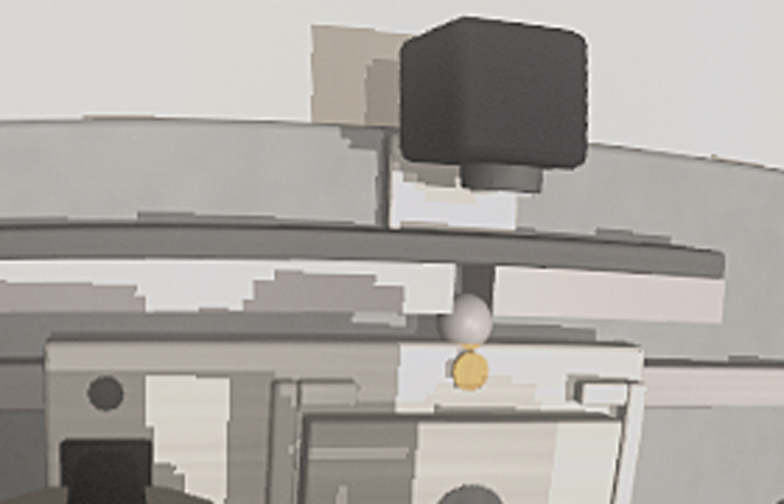

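The ball (466,320) has moved outwards into the gap (455-494). The ball mark is at (470,371), near the gap's middle, and the pose held still through the last 1 mm step. Now a numeric check.

```bash
python3 - <<'E'
from h import *
w=old('wrist')
g=lambda u,v,z: pix2w(w,240+(u+.5)/2.8-.5,60+(v+.5)/2.8-.5,z).round(4)[:2]
for n,u,v,z in [('ball',470,371,.03),('nA',455,313,.03),('nB',494,316,.03),('nA2',456,266,.03),('nB2',493,266,.03),('m',472,500,.038)]: print(n,g(u,v,z))
E
python3 -m inch '[[[0,0,0.0006,0,0,0,0],[0,0,0,0,0,0,0],[0,0,0,0,0,0,0],[0,0,0,0,0,0,0]]]'
python3 -m inch '[[[0,0,0,0,0,0,0]]]'
```

```text
ball [ 0.5547 -0.1547]
nA [ 0.5665 -0.1503]
nB [ 0.5662 -0.1591]
nA2 [ 0.5759 -0.1499]
nB2 [ 0.5763 -0.1581]
m [ 0.5298 -0.1547]
t: 17.05
tool_pos: [0.5238, -0.0789, 0.053]
orientation: [1.207, 1.211, -1.206]
force: [1.6, 2.3, -2.3]
opening: 0.0118
t: 17.15
tool_pos: [0.5239, -0.0789, 0.053]
orientation: [1.207, 1.211, -1.206]
force: [1.3, 1.9, -2.1]
opening: 0.0119
```

```bash
python3 -m inch '[[[0,0,0,0,0,0,0],[0,0,0,0,0,0,0],[0,0,0,0,0,0,0],[0,0,0,0,0,0,0]]]' && python3 -c "
from plant import workorder
print(workorder.close_job())"
```

```text
t: 17.55
tool_pos: [0.5238, -0.0789, 0.053]
orientation: [1.207, 1.211, -1.206]
force: [1.0, 2.5, -2.0]
opening: 0.0119
the job is handed in; nothing more can be done
None
```

I put the top plate in the pocket, slid the slide into the notch by its tab, and handed the job in at 17.6 s with the tab still gripped. No verdict was reported.

- **Plate:** After release, its centre mark measured (0.5239, -0.0896), against a pocket centre of about (0.5239, -0.0898). The last picture still showed it in the pocket.
- **Pile:** The picture during the carry showed a single plate in the jaws. I did not take a picture of the remaining two plates afterwards.
- **Notch:** The ball pulled the slide in with about 3.5 N, then the force reversed to about +2 N and the pose held still. The picture just before the final 0.6 mm push put the ball mark at y = -0.1547 and the notch middle at -0.154 to -0.1547, so the slide sits within about 1 mm of the notch. That push moved the tool about 0.1 mm.
- **Grip:** The jaws read 11.9 mm on the 12 mm tab, set to 30 N.
- **Disagreements:** My camera estimates of the travel ranged from 62.8 to 64.1 mm, and the slide clicked in after 63.0 mm.
- **Budget:** I viewed 12 pictures, two over the budget of 10.

The vial, bottle and caliper were never approached. I did not check them again at the end.

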